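# Line up sample jars by height

## Task

Line the four sample jars up on the grey tray in order of height, one standing centred on each round mark, with the shortest on the mark beside the green tag and the tallest on the mark beside the orange tag. Keep the jars upright throughout, and leave the wash bottle alone.

Things in the scene. Friction and masses are not known exactly. Their poses are not given: they have to be found in the camera images.
- jar_yellow: Shortest of the four sample jars: upright straight-sided cylinder, 36 mm diameter, 48 mm tall, amber body with a paper label band and a yellow lid (the lid is the top 18 mm and is the full 36 mm wide, the body 2 mm narrower). Loose, stands on the bench. Origin: centre of its underside, z up.
- jar_red: Second shortest of the four sample jars: upright straight-sided cylinder, 42 mm diameter, 68 mm tall, amber body with a paper label band and a red lid (the lid is the top 18 mm and is the full 42 mm wide, the body 2 mm narrower). Loose, stands on the bench. Origin: centre of its underside, z up.
- jar_blue: Second tallest of the four sample jars: upright straight-sided cylinder, 50 mm diameter, 88 mm tall, amber body with a paper label band and a blue lid (the lid is the top 18 mm and is the full 50 mm wide, the body 2 mm narrower). Loose, stands on the bench. Origin: centre of its underside, z up.
- jar_black: Tallest of the four sample jars: upright straight-sided cylinder, 58 mm diameter, 110 mm tall, amber body with a paper label band and a black lid (the lid is the top 18 mm and is the full 58 mm wide, the body 2 mm narrower). Loose, stands on the bench. Origin: centre of its underside, z up.
- mark0: One of four fixed round black rubber marks with a white ring, 68 mm diameter, in a straight row on the grey tray, 85 mm between centres; number 0 counting from the tray's -y end (next to it is mark1). Origin: centre of the underside; its top face, on which a jar stands, is 3 mm above the origin (8 mm above the bench). Its y axis runs along the row, its x axis across it. The fixed tray is 97 mm wide, 393 mm long, its rim 8 mm above the bench.
- mark1: One of four fixed round black rubber marks with a white ring, 68 mm diameter, in a straight row on the grey tray, 85 mm between centres; number 1 counting from the tray's -y end (next to it are mark0 and mark2). Origin: centre of the underside; its top face, on which a jar stands, is 3 mm above the origin (8 mm above the bench). Its y axis runs along the row, its x axis across it. The fixed tray is 97 mm wide, 393 mm long, its rim 8 mm above the bench.
- mark2: One of four fixed round black rubber marks with a white ring, 68 mm diameter, in a straight row on the grey tray, 85 mm between centres; number 2 counting from the tray's -y end (next to it are mark1 and mark3). Origin: centre of the underside; its top face, on which a jar stands, is 3 mm above the origin (8 mm above the bench). Its y axis runs along the row, its x axis across it. The fixed tray is 97 mm wide, 393 mm long, its rim 8 mm above the bench.
- mark3: One of four fixed round black rubber marks with a white ring, 68 mm diameter, in a straight row on the grey tray, 85 mm between centres; number 3 counting from the tray's -y end (next to it is mark2). Origin: centre of the underside; its top face, on which a jar stands, is 3 mm above the origin (8 mm above the bench). Its y axis runs along the row, its x axis across it. The fixed tray is 97 mm wide, 393 mm long, its rim 8 mm above the bench.
- tag_green: Fixed green block, 60 x 18 x 10 mm, at one end of the row of marks (either end), about 50 mm beyond the centre of the last mark; it shows which end is for the shortest jar. A like orange block is at the other end. Origin: centre of its underside.
- wash_bottle: Bystander: loose white wash bottle with red cap and bent spout, 60 mm diameter, 172 mm tall, standing to the right (-y side) of the work. Leave it alone. Origin: centre of its underside.
Not all that is in view belongs to the job. Leave any turquoise look-alike of the jar_yellow alone.

How it is judged:
By the outcome, as a careful person would: the job done as asked, in the order asked, and still so for the second after the job is handed in, with the robot touching nothing.
It also fails if it takes over 112 s, if anything falls off the work surface, if the arm or the gripper's body presses on something with over 40 N, if the wrist force passes 120 N, or if a joint passes its speed limit or range.

## Robot

A 7-joint arm with a two-finger parallel gripper is mounted at the origin on the work surface. World frame = base frame: x ahead of the robot, y to its left, z up, the work surface at z = 0. Lengths are in m, angles in rad, forces in N, time in s.
With the tool pointing down it reaches from about 0.4 to 0.85 m from the base axis. Payload 10.4 kg.
Tool frame: the origin (TCP) lies at the very end of the fingers, on their centre line; the grasp point (between the pads) lies 19 mm behind it; z points along the fingers, y is the line along which they close (so a half turn about z gives the same grasp; the last joint's range is limited). The gripper opens to 85 mm and grips with 20 to 120 N. Pads are 22 mm wide; open, the fingers measure 114 mm over their backs; the gripper's body (76 mm by 85 mm) begins 54 mm behind the grasp point. The pads swing forward as they close: fully open they stand 13 mm farther back than shut.
Start: joints at [1.25, 0.332, -0.065, 1.46, 0.022, 1.35, -0.088], TCP at [0.183, -0.598, 0.231] pointing down, gripper open.
Joint ranges: [-2.6, 2.6], [-0.5, 2.12], [-1.47, 1.34], [0.16, 2.42], [-1.27, 4.41], [0.06, 2.06], [-2.6, 2.6]. Speed limits (rad/s): [2.22, 2.22, 2.79, 2.79, 3.14, 3.14, 3.14].

## Interface

Orientations are given as a unit quaternion [x, y, z, w].
In Python, from workcell import * gives the robot as it stands.
- The arm moves only by the tool step_arm, never from a script. Its argument "commands" is one flat list of numbers, 7 for each row, row after row: the finger opening in mm, from 0 to 85.4, then the shift along the world's x, y, z as a fraction of full scale, then the turn, a rotation vector about the world's x, y, z as a fraction of full scale. A call has exactly 10 rows; each row is the pose to reach, as a shift and turn from the pose commanded when the call began, turning the shorter way round; what a row does not reach only later rows make up. Full scale, the value 1, is 0.6 m for a shift and pi rad for a turn. A row lasts 1/8 s, in which the tool goes at most 62.5 mm and 10.7 degrees, less where a joint would pass 70% of its speed; a pose out of reach is approached as far as the arm can. A call with a number of a shift or a turn outside -1 to 1 is refused whole. A call with a gripper value outside its range is refused whole. The fingers move at their own pace and stop on an object; "squeeze" is the grip in N (left out, the last holds). Time passes only in rows, so rows that repeat a pose let the fingers close, or fill a call up. It gives the time, the measured TCP pose, the force, the opening and the grip force at its end, in the units of the state.
- get_obs(): the state, without advancing time (a new reading comes with each control period).
- camera(name): name is "scene" or "side" or "wrist"; returns the picture (400x640x3 uint8, red, green, blue); there is no depth.
- camera_params(name): a dict with "mtx" (3x3 intrinsics, pixels), "extrinsics" (4x4, takes a point from world to camera coordinates); the wrist camera has in their place "tool_from_camera" (4x4, takes a point from camera to tool coordinates, whose origin is the TCP and whose axes are the flange's). Camera axes: x right, y down, z forward; pixel columns grow to the right and rows downward; lengths in m; the calibration is good to about 2 mm. A picture is of the moment at which its call begins: read the wrist's pose just before it. camera_params takes no time and is no camera call.
- hand_in(): hands the job in; it is judged then, once.
The state is a dict: "clock": time; "joint_pos": joint angles; "joint_velocities": joint speeds; "tau": joint torques, N m; "position": TCP position; "ee_rot": TCP orientation; "ft_force": force on the tool from outside, world axes, zero at the start; "torque": the same for the moment, N m; "grip_width": opening from 0.0 (shut) to 1.0 (fully open); "grasp_force": force on a finger pad.
Only numpy, scipy, OpenCV 4.12 (cv2) and the standard library are available. Lean on these libraries where they do the work, as an engineer would, in place of code of your own. Each camera call takes 0.05 s, during which the arm holds its last target. There are 200 camera calls.

## Working session

There is one attempt and no reset: what is moved stays moved. The work goes in short steps, Python scripts to look and compute and a tool call to move; the robot and the scene stay as the last step left them, time stands still between calls to the robot, and variables do not carry over. Pictures are saved under pics/ and viewed, at most 14 in all, crops included, and the job is handed in when it is done.

Besides the shell and the picture viewer there is one more tool, called after ">>>" as name(argument=value, ...) on one line, values as JSON. step_arm: Moves the arm, as the interface text tells. Its arguments: {"type":"object","properties":{"commands":{"type":"array","items":{"type":"number"}},"squeeze":{"type":"number"}},"required":["commands"]}

```bash
mkdir -p pics; python3 - <<'E'
from workcell import *
import cv2, numpy as np
np.set_printoptions(precision=4,suppress=True)
o=get_obs()
print(o['clock'],o['position'],o['ee_rot'],o['grip_width'])
for n in ("scene","side"):
    im=camera(n); cv2.imwrite(f'pics/{n}0.png',im[:,:,::-1]); p=camera_params(n); print(n,p['mtx'],p['extrinsics'])
print(camera_params('wrist'))
E
```

```text
0.0 [ 0.1832 -0.5971  0.2305] [ 0.9889  0.1483 -0.0001 -0.0007] 1.0035946529844455
scene [[415.2181   0.     333.3523]
 [  0.     415.2181 206.7729]
 [  0.       0.       1.    ]] [[ 0.848   0.5297 -0.0168 -0.4007]
 [ 0.3987 -0.6587 -0.6381 -0.2584]
 [-0.3491  0.5344 -0.7698  1.3196]
 [ 0.      0.      0.      1.    ]]
side [[483.3774   0.     316.0211]
 [  0.     483.3774 201.6873]
 [  0.       0.       1.    ]] [[-0.7364 -0.6765  0.0076  0.3118]
 [-0.525   0.5643 -0.6371  0.3413]
 [ 0.4267 -0.4732 -0.7708  0.8495]
 [ 0.      0.      0.      1.    ]]
{'mtx': array([[352.1343,   0.    , 313.1408],
       [  0.    , 352.1343, 203.5387],
       [  0.    ,   0.    ,   1.    ]]), 'tool_from_camera': array([[ 0.0009, -0.9474, -0.32  ,  0.081 ],
       [ 1.    ,  0.0009, -0.    , -0.    ],
       [ 0.0003, -0.32  ,  0.9474, -0.1431],
       [ 0.    ,  0.    ,  0.    ,  1.    ]])}
```

View pics/scene0.png

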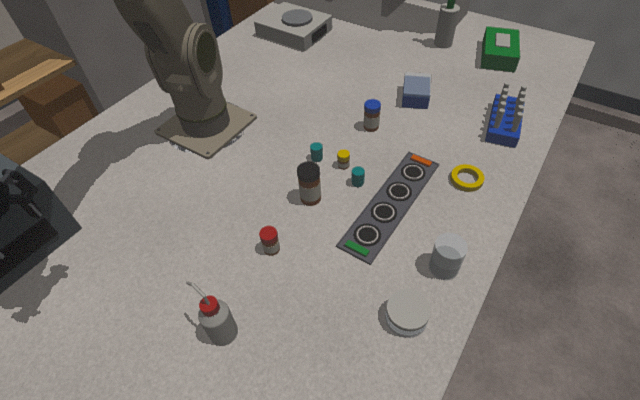

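View pics/side0.png

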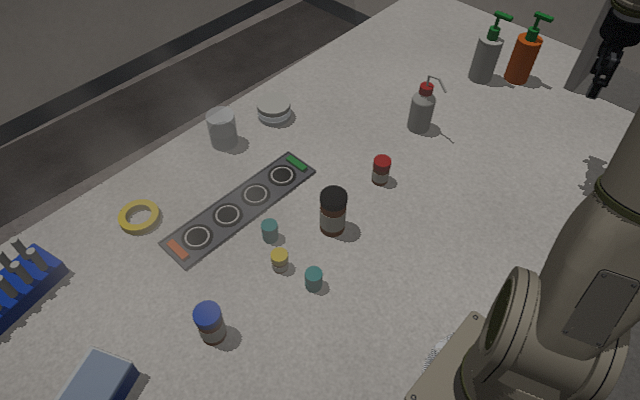

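Scene view: jars are at about black (309,185), blue (372,115), yellow (343,160) and red (269,240). The turquoise decoys are at (316,152) and (358,176). The marks run (367,235) to (413,172), with green at (357,247) and orange at (421,160). The side view agrees.

```bash
cat > h.py <<'E'
import cv2, numpy as np
from workcell import *
np.set_printoptions(precision=4,suppress=True)
def look(n,tag=None):
    if n=='wrist':
        from scipy.spatial.transform import Rotation as R
        o=get_obs(); T=np.eye(4); T[:3,:3]=R.from_quat(o['ee_rot']).as_matrix(); T[:3,3]=o['position']
        p=camera_params(n); T=T@p['tool_from_camera']
    else:
        p=camera_params(n); T=np.linalg.inv(p['extrinsics'])
    im=camera(n)
    if tag: cv2.imwrite(f'pics/{tag}.png',im[:,:,::-1])
    return im,p['mtx'],T
def ray(K,T,uv):
    d=T[:3,:3]@np.linalg.solve(K,[uv[0],uv[1],1]); return T[:3,3],d
def plane(K,T,uv,z):
    c,d=ray(K,T,uv); return c+d*(z-c[2])/d[2]
def tri(r1,r2):
    (c1,d1),(c2,d2)=r1,r2
    s=np.linalg.lstsq(np.c_[d1,-d2],c2-c1,rcond=None)[0]
    a,b=c1+s[0]*d1,c2+s[1]*d2
    return (a+b)/2,np.linalg.norm(a-b)
HSV={'red':(0,5,150,60),'yellow':(22,32,150,80),'blue':(108,122,140,50),'green':(50,70,150,50),'orange':(6,16,120,80)}
def blobs(im,col):
    h=cv2.cvtColor(im,cv2.COLOR_RGB2HSV)
    if col=='black': m=(h[...,2]<60).astype(np.uint8)
    else:
        a,b,s,v=HSV[col]; m=cv2.inRange(h,(a,s,v),(b,255,255))
        if col=='red': m|=cv2.inRange(h,(174,s,v),(180,255,255))
    m=cv2.morphologyEx(m,cv2.MORPH_OPEN,np.ones((2,2)))
    n,_,st,ce=cv2.connectedComponentsWithStats(m)
    return [(ce[i],st[i]) for i in range(1,n) if st[i,4]>40]
def near(im,col,uv,r=25):
    b=[x for x in blobs(im,col) if np.hypot(*(x[0]-uv))<r]
    return max(b,key=lambda x:x[1][4]) if b else None
E
python3 - <<'E'
from h import *
A=look('scene'); B=look('side')
for c,a,b in [('red',(269,235),(382,161)),('yellow',(343,156),(280,256)),('blue',(372,106),(207,312)),('black',(309,172),(333,198)),('green',(357,247),(297,161)),('orange',(421,160),(177,250))]:
    x=near(A[0],c,a); y=near(B[0],c,b)
    if x is None or y is None: print(c,x,y,A[0][a[1],a[0]],B[0][b[1],b[0]]); continue
    print(c,*tri(ray(A[1],A[2],x[0]),ray(B[1],B[2],y[0])),x[1],y[1])
for I,seeds in ((A,[(367,235),(384,212),(400,191),(413,172)]),(B,[(282,175),(256,195),(227,215),(197,237)])):
    for s in seeds:
        g=cv2.cvtColor(I[0],cv2.COLOR_RGB2GRAY)
        x0,y0=s[0]-20,s[1]-17; w=g[y0:y0+34,x0:x0+40]
        m=(w>120).astype(np.uint8)
        yx=np.argwhere(m); yx=yx[np.hypot((yx[:,1]-20),(yx[:,0]-17)*1.3)<17]
        c=cv2.fitEllipse(yx[:,::-1].astype(np.float32))[0]
        print('mark',c[0]+x0,c[1]+y0,plane(I[1],I[2],(c[0]+x0,c[1]+y0),.008),len(yx))
E
```

```text
red [ 0.4626 -0.2695  0.0631] 0.004138586832173611 [261 228  17  13 179] [375 156  17  12 159]
yellow (array([344.1512, 154.8721]), array([339, 151,  11,   9,  86], dtype=int32)) None [178 154   8] [152 138  78]
blue (array([373.2414, 105.0862]), array([366, 101,  15,   9, 116], dtype=int32)) None [ 47  71 146] [ 72  84 129]
black [ 0.4501 -0.0814  0.0935] 0.004744102967742094 [299 163  21  21 369] [321 187  27  32 677]
green None None [ 43 117  61] [ 55 109  65]
orange (array([421.8909, 160.8909]), array([412, 156,  21,  11, 110], dtype=int32)) None [176  89  20] [147 103  84]
mark 367.0510482788086 233.9159345626831 [ 0.642  -0.1134  0.008 ] 59
mark 383.5516986846924 211.3475685119629 [ 0.6435 -0.0284  0.008 ] 51
mark 398.79354095458984 190.48611450195312 [0.645  0.0571 0.008 ] 40
mark 412.83638191223145 171.31149291992188 [0.6465 0.1423 0.008 ] 36
mark 281.3920383453369 174.40967750549316 [ 0.6429 -0.1147  0.008 ] 62
mark 255.15397262573242 193.44749450683594 [ 0.6448 -0.03    0.008 ] 56
mark 226.927885055542 214.0113639831543 [0.6465 0.0551 0.008 ] 70
mark 196.6405143737793 236.04824256896973 [0.6482 0.1401 0.008 ] 80
```

```bash
python3 - <<'E'
from h import *
HSV['yellow']=(20,34,90,70); HSV['blue']=(105,125,90,40); HSV['turq']=(82,98,80,40)
A=look('scene'); B=look('side')
print(A[2][:3,3],B[2][:3,3])
for c,a,b,z in [('yellow',(343,156),(280,254),.041),('blue',(372,106),(207,312),.081),('turq',(316,152),(314,278),.03),('turq',(358,176),(270,230),.03),('black',(309,172),(333,198),.1),('red',(269,235),(382,161),.06)]:
    x=near(A[0],c,a); y=near(B[0],c,b)
    if x is None or y is None: print(c,x,y); continue
    print(c,*tri(ray(A[1],A[2],x[0]),ray(B[1],B[2],y[0])),x[1],y[1], plane(A[1],A[2],x[0],z),plane(B[1],B[2],y[0],z))
E
```

```text
[ 0.9035 -0.6631  0.8442] [0.0463 0.4203 0.8698]
yellow [0.4654 0.0665 0.0398] 0.002942481680049031 [338 150  13  13 137] [272 248  17  15 201] [0.4671 0.0664 0.041 ] [0.4636 0.0662 0.041 ]
blue [0.4519 0.2593 0.0803] 0.0033861541097458805 [366 100  16  14 159] [194 302  27  25 538] [0.4533 0.26   0.081 ] [0.45   0.2585 0.081 ]
turq [0.3855 0.0505 0.0357] 0.007403643397933739 [311 144  12  18 122] [306 268  17  14 151] [0.3847 0.0579 0.03  ] [0.3848 0.0457 0.03  ]
turq (array([359.4583, 175.1042]), array([353, 168,  12,  20, 144], dtype=int32)) None
black [ 0.4501 -0.0812  0.0934] 0.0045428062471019465 [299 163  21  21 367] [321 187  27  32 679] [ 0.4559 -0.0849  0.1   ] [ 0.4449 -0.0784  0.1   ]
red [ 0.4625 -0.2696  0.0628] 0.004110591877016233 [261 228  17  14 182] [375 156  17  12 161] [ 0.4627 -0.2671  0.06  ] [ 0.4625 -0.2735  0.06  ]
```

>>> step_arm(commands=[85, 0.4655, 0.545, 0, 0, 0, 0.405, 85, 0.4655, 0.545, 0, 0, 0, 0.405, 85, 0.4655, 0.545, 0, 0, 0, 0.405, 85, 0.4655, 0.545, 0, 0, 0, 0.405, 85, 0.4655, 0.545, 0, 0, 0, 0.405, 85, 0.4655, 0.545, 0, 0, 0, 0.405, 85, 0.4655, 0.545, 0, 0, 0, 0.405, 85, 0.4655, 0.545, -0.1, 0, 0, 0.405, 85, 0.4655, 0.545, -0.1, 0, 0, 0.405, 85, 0.4655, 0.545, -0.1, 0, 0, 0.405], squeeze=35)

```text
clock: 1.55
position: [0.4628, -0.2715, 0.173]
ee_rot: [0.708, 0.706, 0.0, 0.001]
ft_force: [0.2, -0.8, -0.1]
grip_width: 0.998
grasp_force: 0.0
```

```bash
python3 - <<'E'
from h import *
I=look('wrist','w1'); o=get_obs(); print(o['clock'],o['position'],o['ee_rot'],o['joint_pos'])
for b in blobs(I[0],'red'): print(b,plane(I[1],I[2],b[0],.068))
E
```

```text
1.6 [ 0.4632 -0.2717  0.1735] [0.708  0.7063 0.0002 0.0012] [ 0.8689  0.2143 -0.4764  1.7525  0.1054  1.1974  0.3612]
(array([315.3657, 196.7949]), array([ 288,  172,   56,   53, 2155], dtype=int32)) [ 0.4633 -0.2681  0.068 ]
```

View pics/w1.png

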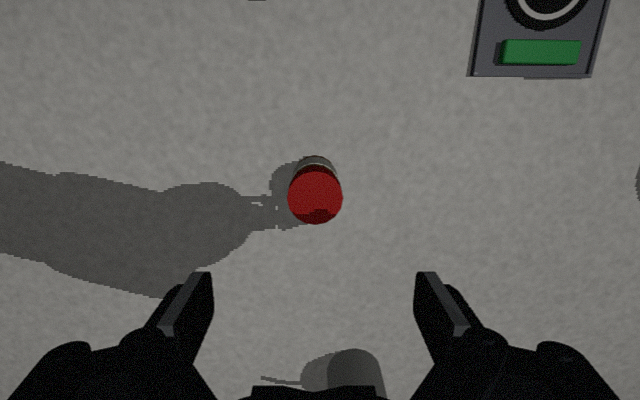

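The red lid is centred at about (315,197), between the fingers. The wash bottle shows at the bottom edge and stays clear.

>>> step_arm(commands=[85, 0, 0.004, -0.09, 0, 0, 0, 85, 0, 0.004, -0.18, 0, 0, 0, 85, 0, 0.004, -0.225, 0, 0, 0, 85, 0, 0.004, -0.225, 0, 0, 0, 30, 0, 0.004, -0.225, 0, 0, 0, 30, 0, 0.004, -0.225, 0, 0, 0, 30, 0, 0.004, -0.225, 0, 0, 0, 30, 0, 0.004, -0.225, 0, 0, 0, 30, 0, 0.004, -0.225, 0, 0, 0, 30, 0, 0.004, -0.225, 0, 0, 0], squeeze=35)

```text
clock: 2.85
position: [0.4637, -0.2688, 0.038]
ee_rot: [0.707, 0.707, 0.0, 0.001]
ft_force: [-1.4, 0.0, 6.8]
grip_width: 0.479
grasp_force: 34.3
```

>>> step_arm(commands=[30, 0, 0, 0.06, 0, 0, 0, 30, 0.02, 0.03, 0.13, 0, 0, 0, 30, 0.08, 0.1, 0.13, 0, 0, 0, 30, 0.14, 0.18, 0.13, 0, 0, 0, 30, 0.2, 0.26, 0.13, 0, 0, 0, 30, 0.26, 0.34, 0.13, 0, 0, 0, 30, 0.302, 0.398, 0.13, 0, 0, 0, 30, 0.302, 0.398, 0.08, 0, 0, 0, 30, 0.302, 0.398, 0.08, 0, 0, 0, 30, 0.302, 0.398, 0.08, 0, 0, 0])

```text
clock: 4.1
position: [0.6441, -0.0302, 0.0855]
ee_rot: [0.708, 0.706, 0.0, 0.0]
ft_force: [-0.6, -0.7, -0.8]
grip_width: 0.478
grasp_force: 35.8
```

```bash
cat > marks.py <<'E'
from h import *
# white ring outlines seen from the wrist: contours of dark discs -> ellipse centres on z=.008
def marks(I):
    g=cv2.cvtColor(I[0],cv2.COLOR_RGB2GRAY)
    out=[]
    for t in (90,110,130):
        cs,_=cv2.findContours((g>t).astype(np.uint8),cv2.RETR_LIST,cv2.CHAIN_APPROX_NONE)
        for c in cs:
            if len(c)<60: continue
            e=cv2.fitEllipse(c); a,b=e[1]
            if 40<a<120 and b/a<1.4 and abs(cv2.contourArea(c)/(np.pi*a*b/4)-1)<.04: out.append((t,np.round(e[0],1),np.round(e[1],1),plane(I[1],I[2],e[0],.008)))
    return out
E
python3 - <<'E'
from marks import *
I=look('wrist','w2'); o=get_obs(); print(o['clock'],o['position'],o['grip_width'],o['grasp_force'])
for m in marks(I): print(*m)
E
```

```text
4.15 [ 0.6444 -0.0302  0.0858] 0.48057335448403615 35.843337178230286
90 [318.3  76.7] [77.9 83.2] [0.6461 0.0562 0.008 ]
90 [318.3  76.2] [91.7 97. ] [0.6461 0.0565 0.008 ]
90 [318.1  75.2] [117.5 124.3] [0.6459 0.057  0.008 ]
110 [318.3  76.7] [78.3 83.6] [0.6461 0.0562 0.008 ]
110 [318.4  76.2] [91.3 96.7] [0.6461 0.0565 0.008 ]
130 [318.3  76.7] [78.6 83.9] [0.6461 0.0562 0.008 ]
130 [318.4  76.1] [91.2 96.3] [0.6461 0.0565 0.008 ]
```

View pics/w2.png

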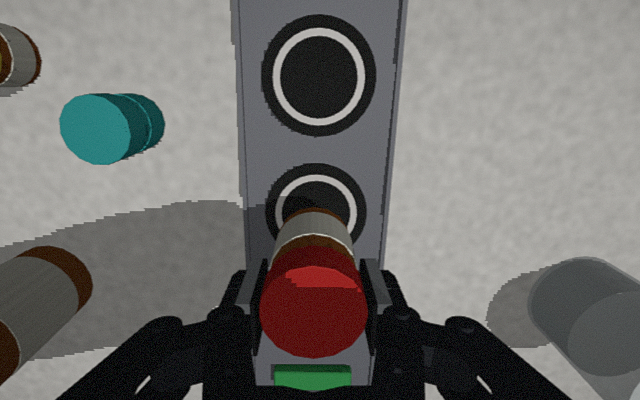

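The wrist view shows the red jar held upright over mark1. Mark2's ring at (318,76) matches my estimate, so I'm placing it.

>>> step_arm(commands=[30, 0, 0.002, -0.04, 0, 0, 0, 30, 0, 0.002, -0.058, 0, 0, 0, 30, 0, 0.002, -0.065, 0, 0, 0, 30, 0, 0.002, -0.065, 0, 0, 0, 85, 0, 0.002, -0.065, 0, 0, 0, 85, 0, 0.002, -0.065, 0, 0, 0, 85, 0, 0.002, -0.065, 0, 0, 0, 85, 0, 0.002, -0.065, 0, 0, 0, 85, 0, 0.002, 0, 0, 0, 0, 85, 0, 0.002, 0.1, 0, 0, 0])

```text
clock: 5.4
position: [0.6426, -0.0282, 0.1436]
ee_rot: [0.707, 0.707, -0.001, -0.002]
ft_force: [0.6, -0.8, 0.2]
grip_width: 0.999
grasp_force: 0.0
```

>>> step_arm(commands=[85, 0, 0, 0.03, 0, 0, 0, 85, -0.1, 0.05, 0.05, 0, 0, 0, 85, -0.18, 0.1, 0.05, 0, 0, 0, 85, -0.25, 0.14, 0.05, 0, 0, 0, 62, -0.297, 0.16, 0.05, 0, 0, 0, 62, -0.297, 0.16, 0.05, 0, 0, 0, 62, -0.297, 0.16, 0.0, 0, 0, 0, 62, -0.297, 0.16, 0, 0, 0, 0, 62, -0.297, 0.16, 0, 0, 0, 0, 62, -0.297, 0.16, 0, 0, 0, 0])

```text
clock: 6.65
position: [0.4664, 0.0679, 0.1451]
ee_rot: [0.707, 0.707, 0.001, 0.0]
ft_force: [-0.7, -0.8, 0.9]
grip_width: 0.723
grasp_force: 0.0
```

```bash
python3 - <<'E'
from h import *
I=look('wrist','w3'); o=get_obs(); print(o['clock'],o['position'],o['grip_width'])
for b in blobs(I[0],'yellow'): print(b,plane(I[1],I[2],b[0],.048))
E
```

```text
6.7 [0.4663 0.0679 0.145 ] 0.726903092604046
(array([312.0006, 203.3949]), array([ 288,  179,   48,   49, 1813], dtype=int32)) [0.4644 0.069  0.048 ]
```

View pics/w3.png

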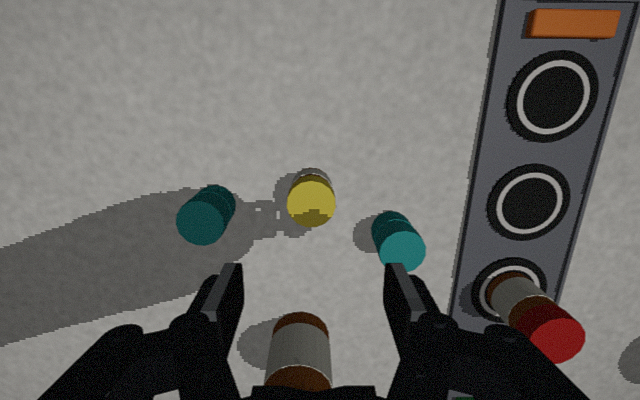

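Yellow lid is at (311,203). The decoys at (205,215) and (402,250) stay outside the partly opened fingers.

>>> step_arm(commands=[62, -0.002, 0.001, -0.08, 0, 0, 0, 62, -0.002, 0.001, -0.16, 0, 0, 0, 62, -0.002, 0.001, -0.2, 0, 0, 0, 62, -0.002, 0.001, -0.213, 0, 0, 0, 62, -0.002, 0.001, -0.213, 0, 0, 0, 24, -0.002, 0.001, -0.213, 0, 0, 0, 24, -0.002, 0.001, -0.213, 0, 0, 0, 24, -0.002, 0.001, -0.213, 0, 0, 0, 24, -0.002, 0.001, -0.213, 0, 0, 0, 24, -0.002, 0.001, -0.213, 0, 0, 0])

```text
clock: 7.95
position: [0.4654, 0.0685, 0.0178]
ee_rot: [0.707, 0.707, 0.001, 0.001]
ft_force: [-2.0, -0.8, 6.5]
grip_width: 0.41
grasp_force: 34.2
```

>>> step_arm(commands=[24, 0, 0, 0.08, 0, 0, 0, 24, 0, 0, 0.18, 0, 0, 0, 24, 0.05, -0.05, 0.22, 0, 0, 0, 24, 0.12, -0.12, 0.22, 0, 0, 0, 24, 0.19, -0.19, 0.22, 0, 0, 0, 24, 0.25, -0.25, 0.22, 0, 0, 0, 24, 0.295, -0.304, 0.22, 0, 0, 0, 24, 0.295, -0.304, 0.2, 0, 0, 0, 24, 0.295, -0.304, 0.12, 0, 0, 0, 24, 0.295, -0.304, 0.06, 0, 0, 0])

```text
clock: 9.2
position: [0.6408, -0.1132, 0.0513]
ee_rot: [0.707, 0.707, 0.0, -0.0]
ft_force: [0.4, -0.5, -1.3]
grip_width: 0.408
grasp_force: 35.3
```

>>> step_arm(commands=[24, 0, 0, -0.02, 0, 0, 0, 24, 0, 0, -0.04, 0, 0, 0, 24, 0, 0, -0.046, 0, 0, 0, 24, 0, 0, -0.046, 0, 0, 0, 85, 0, 0, -0.046, 0, 0, 0, 85, 0, 0, -0.046, 0, 0, 0, 85, 0, 0, -0.046, 0, 0, 0, 85, 0, 0, -0.046, 0, 0, 0, 85, 0, 0, 0.03, 0, 0, 0, 85, 0, 0, 0.13, 0, 0, 0])

```text
clock: 10.45
position: [0.6404, -0.1138, 0.1303]
ee_rot: [0.707, 0.707, -0.001, -0.001]
ft_force: [0.2, -0.1, -0.1]
grip_width: 0.993
grasp_force: 0.0
```

>>> step_arm(commands=[85, 0, 0, 0.1, 0, 0, 0, 85, -0.1, 0.02, 0.12, 0, 0, 0, 85, -0.2, 0.04, 0.12, 0, 0, 0, 85, -0.3, 0.055, 0.12, 0, 0, 0, 85, -0.317, 0.055, 0.12, 0, 0, 0, 85, -0.317, 0.055, 0.12, 0, 0, 0, 85, -0.317, 0.055, 0.12, 0, 0, 0, 85, -0.317, 0.055, 0.12, 0, 0, 0, 85, -0.317, 0.055, 0.12, 0, 0, 0, 85, -0.317, 0.055, 0.12, 0, 0, 0])

```text
clock: 11.7
position: [0.4515, -0.0808, 0.2024]
ee_rot: [0.707, 0.707, 0.0, -0.0]
ft_force: [-0.5, -0.3, -0.0]
grip_width: 0.996
grasp_force: 0.0
```

```bash
python3 - <<'E'
from h import *
I=look('wrist','w4'); o=get_obs(); print(o['clock'],o['position'],o['grip_width'])
for b in blobs(I[0],'black'): print(b,plane(I[1],I[2],b[0],.110))
E
```

```text
11.75 [ 0.4515 -0.0808  0.2024] 0.9939752731573169
(array([467.7087, 124.4138]), array([446,   0,  44, 264, 841], dtype=int32)) [ 0.5516 -0.0234  0.11  ]
(array([535.2842,  34.7394]), array([ 500,    0,   84,   63, 1397], dtype=int32)) [0.5851 0.03   0.11  ]
(array([542.2649,  21.5266]), array([ 516,    0,   54,   48, 2125], dtype=int32)) [0.5878 0.0372 0.11  ]
(array([586.3739,  49.8783]), array([572,   0,  29, 100, 337], dtype=int32)) [0.6182 0.0216 0.11  ]
(array([242.8608,  32.0388]), array([222,   8,  33,  36, 309], dtype=int32)) [0.4076 0.0315 0.11  ]
(array([395.966 ,  55.3927]), array([388,  32,  24,  41, 382], dtype=int32)) [0.5014 0.0184 0.11  ]
(array([516.5646, 121.5728]), array([ 473,   83,   97,   75, 2694], dtype=int32)) [ 0.5832 -0.0216  0.11  ]
(array([508.3445, 120.7159]), array([498,  96,  35,  49, 447], dtype=int32)) [ 0.5778 -0.021   0.11  ]
(array([553.5543, 183.6971]), array([546, 155,  16,  55, 175], dtype=int32)) [ 0.6166 -0.0636  0.11  ]
(array([316.7587, 205.9675]), array([ 277,  163,   80,   85, 5293], dtype=int32)) [ 0.4528 -0.08    0.11  ]
(array([495.66
[... 242 characters left out ...]
,  22,  26, 127], dtype=int32)) [ 0.5859 -0.0813  0.11  ]
(array([531.3417, 256.9167]), array([511, 239,  31,  27, 120], dtype=int32)) [ 0.6124 -0.12    0.11  ]
(array([485.6639, 247.5228]), array([463, 244,  62,  16, 241], dtype=int32)) [ 0.5772 -0.1123  0.11  ]
(array([135.1551, 356.9885]), array([    9,   273,   208,   127, 13057], dtype=int32)) [ 0.303  -0.2123  0.11  ]
(array([493.2103, 357.1558]), array([  412,   273,   208,   127, 13037], dtype=int32)) [ 0.5991 -0.2121  0.11  ]
(array([625.1392, 339.3571]), array([614, 317,  26,  51, 546], dtype=int32)) [ 0.7029 -0.1941  0.11  ]
(array([314.066 , 393.7708]), array([ 243,  387,  143,   13, 1440], dtype=int32)) [ 0.4511 -0.2513  0.11  ]
```

View pics/w4.png

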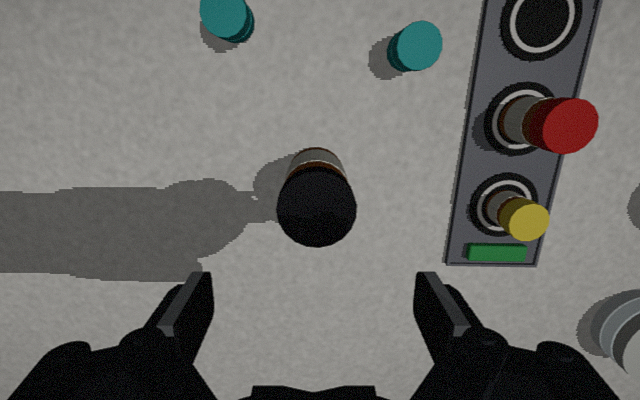

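Black lid is at (317,207), between the fingers. Red and yellow both stand inside their rings.

>>> step_arm(commands=[85, 0.002, -0.002, -0.07, 0, 0, 0, 85, 0.002, -0.002, -0.14, 0, 0, 0, 85, 0.002, -0.002, -0.2, 0, 0, 0, 85, 0.002, -0.002, -0.214, 0, 0, 0, 85, 0.002, -0.002, -0.214, 0, 0, 0, 45, 0.002, -0.002, -0.214, 0, 0, 0, 45, 0.002, -0.002, -0.214, 0, 0, 0, 45, 0.002, -0.002, -0.214, 0, 0, 0, 45, 0.002, -0.002, -0.214, 0, 0, 0, 45, 0.002, -0.002, -0.214, 0, 0, 0], squeeze=45)

```text
clock: 13.0
position: [0.4535, -0.0824, 0.0757]
ee_rot: [0.707, 0.707, 0.0, 0.001]
ft_force: [-0.9, 0.1, 7.4]
grip_width: 0.665
grasp_force: 46.6
```

>>> step_arm(commands=[45, 0, 0, 0.06, 0, 0, 0, 45, 0, 0, 0.14, 0, 0, 0, 45, 0.04, 0.05, 0.18, 0, 0, 0, 45, 0.1, 0.11, 0.18, 0, 0, 0, 45, 0.16, 0.18, 0.18, 0, 0, 0, 45, 0.22, 0.25, 0.18, 0, 0, 0, 45, 0.28, 0.32, 0.18, 0, 0, 0, 45, 0.324, 0.3725, 0.18, 0, 0, 0, 45, 0.324, 0.3725, 0.12, 0, 0, 0, 45, 0.324, 0.3725, 0.06, 0, 0, 0])

```text
clock: 14.25
position: [0.6471, 0.1419, 0.1094]
ee_rot: [0.707, 0.707, 0.0, 0.0]
ft_force: [-0.0, 0.3, -3.6]
grip_width: 0.665
grasp_force: 50.3
```

>>> step_arm(commands=[45, 0, 0, -0.02, 0, 0, 0, 45, 0, 0, -0.038, 0, 0, 0, 45, 0, 0, -0.046, 0, 0, 0, 45, 0, 0, -0.046, 0, 0, 0, 85, 0, 0, -0.046, 0, 0, 0, 85, 0, 0, -0.046, 0, 0, 0, 85, 0, 0, -0.046, 0, 0, 0, 85, 0, 0, -0.046, 0, 0, 0, 85, 0, 0, 0.04, 0, 0, 0, 85, 0, 0, 0.14, 0, 0, 0])

```text
clock: 15.5
position: [0.6462, 0.1412, 0.1945]
ee_rot: [0.707, 0.707, -0.001, -0.001]
ft_force: [1.5, 0.3, -0.4]
grip_width: 0.993
grasp_force: 0.0
```

Now blue at (.452,.259).

>>> step_arm(commands=[85, -0.06, 0.04, 0, 0, 0, 0, 85, -0.14, 0.1, 0, 0, 0, 0, 85, -0.22, 0.15, 0, 0, 0, 0, 85, -0.3, 0.18, 0, 0, 0, 0, 85, -0.324, 0.197, 0, 0, 0, 0, 85, -0.324, 0.197, 0, 0, 0, 0, 85, -0.324, 0.197, 0, 0, 0, 0, 85, -0.324, 0.197, 0, 0, 0, 0, 85, -0.324, 0.197, 0, 0, 0, 0, 85, -0.324, 0.197, 0, 0, 0, 0])

```text
clock: 16.75
position: [0.4527, 0.2594, 0.194]
ee_rot: [0.707, 0.707, -0.0, -0.0]
ft_force: [-0.9, -0.2, 0.6]
grip_width: 0.991
grasp_force: 0.0
```

```bash
python3 - <<'E'
from h import *
HSV['blue']=(105,125,90,40)
I=look('wrist','w5'); o=get_obs(); print(o['clock'],o['position'],o['grip_width'])
for b in blobs(I[0],'blue'): print(b,plane(I[1],I[2],b[0],.088))
E
```

```text
16.8 [0.4527 0.2595 0.1941] 0.9957508271007995
(array([357.9221,   5.7662]), array([353,   0,  10,  14,  77], dtype=int32)) [0.4796 0.3884 0.088 ]
(array([311.5334, 199.5449]), array([ 279,  166,   66,   67, 3478], dtype=int32)) [0.4502 0.2605 0.088 ]
```

View pics/w5.png

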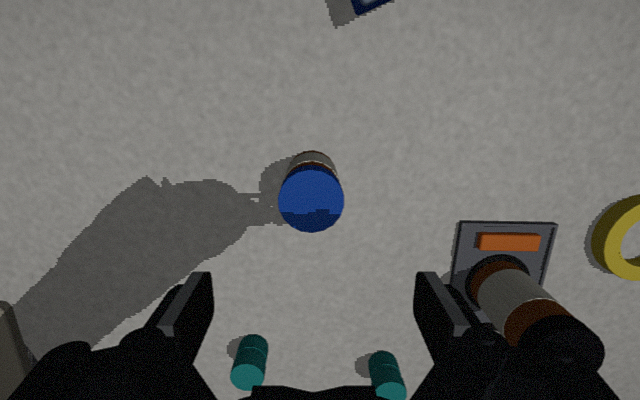

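Blue lid is at (311,199), between the fingers.

>>> step_arm(commands=[85, -0.003, 0, -0.08, 0, 0, 0, 85, -0.003, 0, -0.16, 0, 0, 0, 85, -0.003, 0, -0.22, 0, 0, 0, 85, -0.003, 0, -0.233, 0, 0, 0, 85, -0.003, 0, -0.233, 0, 0, 0, 35, -0.003, 0, -0.233, 0, 0, 0, 35, -0.003, 0, -0.233, 0, 0, 0, 35, -0.003, 0, -0.233, 0, 0, 0, 35, -0.003, 0, -0.233, 0, 0, 0, 35, -0.003, 0, -0.233, 0, 0, 0])

```text
clock: 18.05
position: [0.4515, 0.26, 0.0557]
ee_rot: [0.707, 0.707, 0.001, 0.001]
ft_force: [-1.1, -0.9, 7.0]
grip_width: 0.567
grasp_force: 45.5
```

>>> step_arm(commands=[35, 0, 0, 0.07, 0, 0, 0, 35, 0, 0, 0.17, 0, 0, 0, 35, 0.02, -0.03, 0.25, 0, 0, 0, 35, 0.06, -0.1, 0.26, 0, 0, 0, 35, 0.11, -0.18, 0.26, 0, 0, 0, 35, 0.17, -0.26, 0.26, 0, 0, 0, 35, 0.24, -0.32, 0.26, 0, 0, 0, 35, 0.3, -0.339, 0.26, 0, 0, 0, 35, 0.324, -0.339, 0.26, 0, 0, 0, 35, 0.324, -0.339, 0.24, 0, 0, 0])

```text
clock: 19.3
position: [0.6459, 0.0564, 0.1985]
ee_rot: [0.707, 0.707, 0.001, 0.0]
ft_force: [-0.4, 0.3, -2.0]
grip_width: 0.572
grasp_force: 47.3
```

```bash
python3 - <<'E'
from workcell import *
import cv2
o=get_obs(); print(o['clock'],o['position'],o['ee_rot'],o['grip_width'])
E
```

```text
19.3 [0.6459209  0.05638875 0.19849219] [7.07476998e-01 7.06735848e-01 8.47253787e-04 1.43108376e-04] 0.5720971097551161
```

>>> step_arm(commands=[35, 0, 0, -0.06, 0, 0, 0, 35, 0, 0, -0.12, 0, 0, 0, 35, 0, 0, -0.17, 0, 0, 0, 35, 0, 0, -0.2, 0, 0, 0, 35, 0, 0, -0.217, 0, 0, 0, 35, 0, 0, -0.2235, 0, 0, 0, 35, 0, 0, -0.2235, 0, 0, 0, 85, 0, 0, -0.2235, 0, 0, 0, 85, 0, 0, -0.2235, 0, 0, 0, 85, 0, 0, -0.2235, 0, 0, 0])

```text
clock: 20.55
position: [0.6453, 0.0562, 0.0646]
ee_rot: [0.707, 0.707, 0.0, 0.0]
ft_force: [0.3, -0.1, -0.2]
grip_width: 0.995
grasp_force: 0.0
```

>>> step_arm(commands=[85, 0, 0, 0, 0, 0, 0, 85, 0, 0, 0.05, 0, 0, 0, 85, 0, 0, 0.13, 0, 0, 0, 85, 0, 0, 0.22, 0, 0, 0, 85, 0, 0, 0.28, 0, 0, 0, 85, -0.1, 0, 0.28, 0, 0, 0, 85, -0.2, 0, 0.28, 0, 0, 0, 85, -0.27, 0, 0.28, 0, 0, 0, 85, -0.27, 0, 0.28, 0, 0, 0, 85, -0.27, 0, 0.28, 0, 0, 0])

```text
clock: 21.8
position: [0.4836, 0.056, 0.2327]
ee_rot: [0.707, 0.707, 0.0, 0.001]
ft_force: [-0.1, 0.2, -0.6]
grip_width: 0.994
grasp_force: 0.0
```

```bash
python3 - <<'E'
from h import *
HSV['yellow']=(20,34,90,70); HSV['blue']=(105,125,90,40)
A=look('scene','s1'); B=look('side'); print(get_obs()['clock'])
cv2.imwrite('pics/both.png',np.vstack([cv2.resize(A[0][100:280,260:480],None,fx=1.6,fy=1.6),cv2.resize(B[0][100:280,140:360],None,fx=1.6,fy=1.6)])[:,:,::-1])
M=[(.6425,-.114),(.6442,-.0292),(.6459,.0562),(.6473,.1412)]
for c,z,m in zip(('yellow','red','blue','black'),(.049,.067,.087,.107),M):
    r=[]
    for K in (A,B):
        E=np.linalg.inv(K[2]); p=K[1]@(E@[m[0],m[1],z,1])[:3]; uv=p[:2]/p[2]
        b=near(K[0],c,uv,15); r.append(None if b is None else (b[0]-uv,b[0],b[1][4]))
    t=tri(ray(A[1],A[2],r[0][1]),ray(B[1],B[2],r[1][1])) if None not in r else None
    print(c,t,m,r)
E
```

```text
21.9
yellow (array([ 0.6427, -0.1156,  0.0487]), np.float64(0.002203256189133175)) (0.6425, -0.114) [(array([0.213 , 0.4649]), array([368.1084, 224.5911]), np.int32(203)), (array([ 0.8728, -0.2448]), array([281.3519, 162.5926]), np.int32(54))]
red None (0.6442, -0.0292) [(array([ 1.0609, -1.7378]), array([386.5294, 194.9294]), np.int32(170)), None]
blue (array([0.6462, 0.0538, 0.0889]), np.float64(0.0032396912221985237)) (0.6459, 0.0562) [(array([ 0.3992, -0.0751]), array([402.6066, 170.0368]), np.int32(272)), (array([ 1.3922, -1.0738]), array([223.1409, 190.5134]), np.int32(298))]
black None (0.6473, 0.1412) [(array([0.3622, 0.839 ]), array([418.2255, 145.8932]), np.int32(337)), None]
```

View pics/both.png

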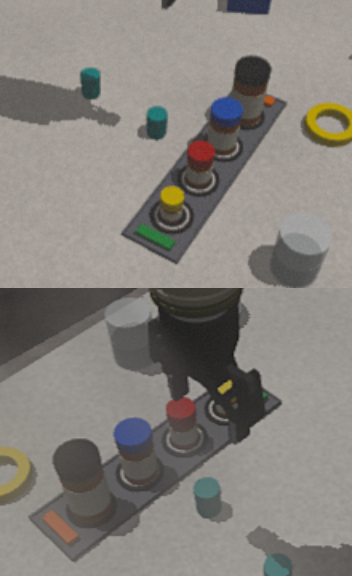

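The four jars stand upright in their rings in the right order, yellow at the green tag and black at the orange. Where measured, offsets are within about 3 mm. The gripper is clear.

```bash
python3 -c "
from workcell import *
print(hand_in())"
```

```text
the job is handed in; nothing more can be done
None
```

The job is handed in at about 22 s: the jars stand yellow, red, blue, black from the green tag to the orange tag, all upright on their marks (yellow and blue measured within about 3 mm, red and black checked by eye), with the wash bottle and turquoise look-alikes untouched.

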